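# Stack the angle brackets head to tail on the cabinet's rubber mat

## Task

Clear the washed angle brackets off the sloped drying rack and stack them gently on the grey bracket lying on the rubber mat: blue first, then red, then yellow on top. Lay each one flat and turned end for end from the one below, sides lined up and its plain end pushed up close (2 to 8 mm) beside that bracket's flange without riding on it, so the pile stays level and balanced. Do not shift the grey bracket, and leave the bottle, the tube box and the tip box alone.

Things in the scene. Friction and masses are not known exactly. Their poses are not given: they have to be found in the camera images.
- grey: aluminium angle bracket, 0.22 kg, L-shaped seen from the side: plate 84 mm long (x), 60 mm wide (y), 15 mm thick, and at its +x end a flange along the whole 60 mm edge, 14 mm thick (x 28 to 42 mm), standing 13 mm above the plate (28 mm in all). Lies flange up on the mat, flange facing left, right or away from the robot, or between. Origin: centre of the plate's underside; x towards the flange, z up
- grey_flange (a point): middle of the top edge of the grey bracket's flange (35 mm along x, 28 mm above the underside). A bracket laid on top of another, turned end for end and with a 4 mm gap between its plain end and the flange below, has its origin at x = -18 mm, y = 0, z = 15 mm in the lower bracket's frame, and its x axis opposite
- blue: angle bracket, the same shape as the grey one, but painted blue. Starts on the sloped rack, lying flat on the slope (its z square to the slope), with its flange at the upper end. Origin: centre of the underside of the plate; x towards the flange, z up out of the plate on the flange's side
- red: angle bracket, the same shape as the grey one, but painted red. Starts on the sloped rack, lying flat on the slope (its z square to the slope), with its flange at the lower end. Origin: centre of the underside of the plate; x towards the flange, z up out of the plate on the flange's side
- yellow: angle bracket, the same shape as the grey one, but painted yellow. Starts on the sloped rack, lying flat on the slope (its z square to the slope), with its flange at the upper end. Origin: centre of the underside of the plate; x towards the flange, z up out of the plate on the flange's side
- blue_flange (a point): middle of the top edge of the blue bracket's flange (35 mm along x, 28 mm above the underside)
- red_flange (a point): middle of the top edge of the red bracket's flange (35 mm along x, 28 mm above the underside)
- yellow_flange (a point): middle of the top edge of the yellow bracket's flange (35 mm along x, 28 mm above the underside)
- rack: fixed drying rack, white board 236 mm wide (y), 122 mm along the slope, on a steel frame. The board falls away from the robot, down along the rack's +x, at 30 degrees (0.52 rad), from 89 to 29 mm up; a lip 9 mm high stops the brackets at the lower, far edge. The coloured brackets lie on it side by side, 70 mm apart centre to centre (10 mm gaps), in any order. Origin: on the bench under the middle of the slope, which is 55 mm up
- pad: fixed black rubber mat, 160 x 160 mm, 5 mm thick; origin at the centre of its underside, on the bench. The rack and the mat may each be on the left or right of the robot
- bottle: upright amber reagent bottle, 64 mm wide, 170 mm tall, between rack and mat; not to be moved. Origin: centre of its underside
- tubebox: white box of capped sample tubes, 130 x 130 mm, 50 mm tall, beyond the mat; not to be moved. Origin: centre of its underside
- tipbox: red pipette-tip box, 120 (x) x 85 (y) x 50 mm tall, beyond the bottle; not to be moved. Origin: centre of its underside

How it is judged:
On the way, in this order (a step that is already met when the one before it is completed fails the run):
1. the blue bracket is let go, flat on the grey one, turned end for end from it, plain end beside its flange (x of blue in the frame of grey between -0.028 and -0.0115 m and y of blue in the frame of grey between -0.01 and 0.01 m and z of blue in the frame of grey between 0.012 and 0.018 m and x of blue_flange in the frame of grey below -0.03 m and angle between the x axis of blue and the x axis of grey, either way round below 0.14 rad and angle between blue's own z axis and vertical below 0.06 rad and contact force between blue and the fingers below 0.1 N and linear speed of blue below 0.02 m/s), for 0.2 s.
2. the red bracket is let go, flat on the blue one, turned end for end from it, plain end beside its flange (x of red in the frame of blue between -0.028 and -0.0115 m and y of red in the frame of blue between -0.01 and 0.01 m and z of red in the frame of blue between 0.012 and 0.018 m and x of red_flange in the frame of blue below -0.03 m and angle between the x axis of red and the x axis of blue, either way round below 0.14 rad and angle between red's own z axis and vertical below 0.06 rad and contact force between red and the fingers below 0.1 N and linear speed of red below 0.02 m/s), for 0.2 s.
3. the yellow bracket is let go, flat on the red one, turned end for end from it, plain end beside its flange (x of yellow in the frame of red between -0.028 and -0.0115 m and y of yellow in the frame of red between -0.01 and 0.01 m and z of yellow in the frame of red between 0.012 and 0.018 m and x of yellow_flange in the frame of red below -0.03 m and angle between the x axis of yellow and the x axis of red, either way round below 0.14 rad and angle between yellow's own z axis and vertical below 0.06 rad and contact force between yellow and the fingers below 0.1 N and linear speed of yellow below 0.02 m/s), for 0.2 s.
At the end, for the whole second after the job is handed in: Bottom to top grey, blue, red, yellow, let go, at rest; each level (0.06 rad), flat on the one below, turned end for end (within 0.14 rad), sides within 10 mm, gap from plain end to the flange below under 14 mm; grey within 20 mm of its start (all of step 1 and all of step 2 and all of step 3 and distance of grey from where it was at the start of the episode below 0.02 m and angle between grey's own z axis and vertical below 0.06 rad); the robot touches nothing.
It fails at once if the bottle is shifted by more than 30 mm or tipped (distance of bottle from where it was at the start of the episode above 0.03 m or angle between bottle's own z axis and vertical above 0.35 rad).
It fails at once if the tube box is shifted by more than 30 mm or tipped (distance of tubebox from where it was at the start of the episode above 0.03 m or angle between tubebox's own z axis and vertical above 0.35 rad).
It fails at once if the tip box is shifted by more than 30 mm or tipped (distance of tipbox from where it was at the start of the episode above 0.03 m or angle between tipbox's own z axis and vertical above 0.35 rad).
It fails at once if a bracket is slammed onto the pile (over 80 N) (contact force between blue and grey above 80 N or contact force between red and blue above 80 N or contact force between yellow and red above 80 N).
It also fails if it takes over 72 s, if anything falls off the work surface, if the arm or the gripper's body presses on something with over 40 N, if the wrist force passes 120 N, or if a joint passes its speed limit or range.

## Robot

A 6-joint arm with a two-finger parallel gripper is mounted at the origin on the work surface. World frame = base frame: x ahead of the robot, y to its left, z up, the work surface at z = 0. Lengths are in m, angles in rad, forces in N, time in s.
With the tool pointing down it reaches from about 0.35 to 0.775 m from the base axis. Payload 5.5 kg.
Tool frame: the origin (TCP) lies between the finger pads; the fingertips stand 8 mm ahead of it and the grasp point (between the pads) lies 11 mm behind it; z points along the fingers, y is the line along which they close (so a half turn about z gives the same grasp; the last joint's range is limited). The gripper opens to 85 mm and grips with 20 to 120 N. Pads are 22 mm wide; open, the fingers measure 114 mm over their backs; the gripper's body (76 mm by 85 mm) begins 54 mm behind the grasp point. The pads swing forward as they close: fully open they stand 13 mm farther back than shut.
Start: joints at [-1.442, 0.313, 0.046, 1.304, 0, 1.431], TCP at [0.153, -0.554, 0.239] pointing down, gripper open.
Joint ranges: [-2.76, 2.76], [-0.86, 1.69], [-1.03, 1.26], [-2.2, 2.34], [-1.47, 1.5], [-3.14, 3.14]. Speed limits (rad/s): [2.57, 2.57, 3.14, 3.14, 3.14, 3.14].

## Interface

Orientations are given as a unit quaternion [w, x, y, z].
In Python, from workcell import status, vision, job gives the robot as it stands. The module is installed in compiled form; this text tells all that it offers.
- The arm moves only by the tool apply_moves, never from a script. Its argument "moves" is one flat list of numbers, 6 for each row, row after row: the shift along the world's x, y, z in units of 25 mm (1.0 is 25 mm), then the turn, a rotation vector about the world's x, y, z in rad. In form: [x, y, z, rx, ry, rz, x, y, z, rx, ry, rz, ...]. A call has 1 to 20 rows; each row is the pose to reach, as a shift and turn from the pose commanded when the call began; what a row does not reach only later rows make up. A row lasts 1/12 s, in which the tool goes at most 41.7 mm and 7.16 degrees, less where a joint would pass 70% of its speed; a pose out of reach is approached as far as the arm can. A call with a gripper value outside its range is refused whole. "claw" is the opening in per cent of the stroke, from 0 (shut) to 100 (fully open), set as the call begins (left out, the last holds). The fingers move at their own pace and stop on an object; "newtons" is the grip in N (left out, the last holds). Time passes only in rows, so rows that repeat a pose let the fingers close. It gives the time, the measured TCP pose, the force, the opening and the grip force at its end, in the units of the state.
- status.get_state(): the state, without advancing time (a new reading comes with each control period).
- vision.read_camera(name): name is "scene" or "top" or "wrist"; returns a dict with "image" (480x640x3 uint8, blue, green, red), "camera_matrix" (3x3 intrinsics, pixels), "camera_from_world" (4x4, takes a point from world to camera coordinates). Camera axes: x right, y down, z forward; pixel columns grow to the right and rows downward; lengths in m; the calibration is good to about 2 mm. A picture is of the moment at which its call begins. There is no depth.
- job.hand_in(): hands the job in; it is judged then, once.
The state is a dict: "clock": time; "joint_pos": joint angles; "qvel": joint speeds; "tau": joint torques, N m; "tcp_pos": TCP position; "orientation": TCP orientation; "wrist_force": force on the tool from outside, world axes, zero at the start; "ft_torque": the same for the moment, N m; "finger_gap": finger opening in m; "grip_force": force on a finger pad.
Only numpy, scipy, OpenCV 4.12 (cv2) and the standard library are available. Lean on these libraries where they do the work, as an engineer would, in place of code of your own. Each camera call takes 0.05 s, during which the arm holds its last target. There are 200 camera calls.

## Working session

There is one attempt and no reset: what is moved stays moved. The work goes in short steps, Python scripts to look and compute and a tool call to move; the robot and the scene stay as the last step left them, time stands still between calls to the robot, and variables do not carry over. Pictures are saved under pics/ and viewed, at most 10 in all, crops included, and the job is handed in when it is done.

Besides the shell and the picture viewer there is one more tool, called after "Call:" as name(argument=value, ...) on one line, values as JSON. apply_moves: Moves the arm, as the interface text tells. Its arguments: {"type":"object","properties":{"moves":{"type":"array","items":{"type":"number"}},"claw":{"type":"number"},"newtons":{"type":"number"}},"required":["moves"]}

```bash
mkdir -p pics; python3 - <<'E'
from workcell import status, vision
import cv2, numpy as np
s=status.get_state(); print({k:np.round(v,4).tolist() for k,v in s.items()})
for n in("scene","top"):
    c=vision.read_camera(n); cv2.imwrite(f"pics/{n}0.png",c["image"]); print(n,np.round(c["camera_matrix"],1).tolist(),np.round(c["camera_from_world"],4).tolist())
    np.savez(f"{n}0.npz",**c)
E
```

```text
{'clock': 0.0, 'joint_pos': [-1.4416, 0.314, 0.045, 1.3036, -0.0, 1.4312], 'qvel': [0.0013, -0.0005, -0.0001, -0.0004, -0.0006, 0.0025], 'tau': [-0.0003, -48.0633, 29.8529, 0.0196, -0.0001, -0.0], 'tcp_pos': [0.1526, -0.5539, 0.2384], 'orientation': [-0.0009, 0.991, 0.134, -0.0], 'wrist_force': [1.2826, -0.473, 0.7202], 'ft_torque': [-0.0281, -0.0091, -0.0269], 'grip_force': 0.0, 'finger_gap': 0.0855}
scene [[496.4, 0.0, 320.1], [0.0, 496.4, 241.9], [0.0, 0.0, 1.0]] [[0.8859, 0.4638, 0.0003, -0.5323], [0.3051, -0.5822, -0.7537, -0.1105], [-0.3494, 0.6678, -0.6573, 1.3109], [0.0, 0.0, 0.0, 1.0]]
top [[457.8, 0.0, 314.7], [0.0, 457.8, 240.9], [0.0, 0.0, 1.0]] [[-0.0115, -0.9999, -0.0083, 0.0148], [-0.992, 0.0124, -0.1257, 0.6011], [0.1258, 0.0068, -0.992, 0.984], [0.0, 0.0, 0.0, 1.0]]
```

View pics/scene0.png

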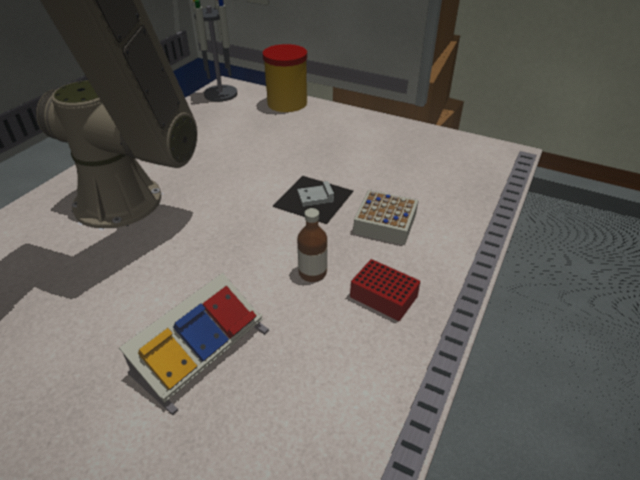

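View pics/top0.png

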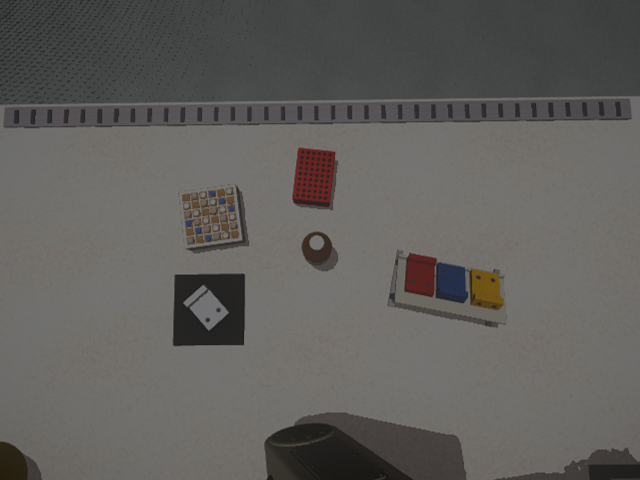

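The scene view shows the mat with the grey bracket at (315,195), flange facing away. The rack is at (190,345), with yellow at (165,358), blue at (202,332) and red at (230,310), left to right. In the top view, grey is at (207,307) with its flange to the upper left. Red is at (420,275), blue at (452,282) and yellow at (487,288).

```bash
cat > h.py <<'E'
from workcell import status, vision
import cv2, numpy as np
from scipy.spatial.transform import Rotation as R
def ray(c,uv):
    K,T=c["camera_matrix"],c["camera_from_world"]
    d=np.linalg.inv(K)@np.array([uv[0],uv[1],1.0]); return -T[:3,:3].T@T[:3,3], T[:3,:3].T@d
def onplane(c,uv,p0,n):
    o,d=ray(c,uv); return o+d*(np.dot(np.asarray(p0)-o,n)/np.dot(d,n))
def onz(c,uv,z): return onplane(c,uv,[0,0,z],np.array([0,0,1.]))
def proj(c,P):
    T=c["camera_from_world"]; q=c["camera_matrix"]@(T[:3,:3]@np.asarray(P)+T[:3,3]); return q[:2]/q[2]
def cmask(im,col):
    h=cv2.cvtColor(im,cv2.COLOR_BGR2HSV)
    if col=="red": m=cv2.inRange(h,(0,130,40),(8,255,255))|cv2.inRange(h,(172,130,40),(180,255,255))
    if col=="blue": m=cv2.inRange(h,(105,120,30),(130,255,255))
    if col=="yellow": m=cv2.inRange(h,(14,120,60),(32,255,255))
    if col=="mat": m=cv2.inRange(h,(0,0,0),(180,255,50))
    return m
def blobs(m,amin=100):
    cs,_=cv2.findContours(m,cv2.RETR_EXTERNAL,cv2.CHAIN_APPROX_NONE)
    return sorted([c for c in cs if cv2.contourArea(c)>amin],key=cv2.contourArea,reverse=True)
E
python3 - <<'E'
from h import *
c=dict(np.load("top0.npz")); im=c["image"]
def show(n,b,z):
    r=cv2.minAreaRect(b); print(n,cv2.contourArea(b),np.round(r[0],1),np.round([onz(c,p,z)[:2] for p in cv2.boxPoints(r)],3).tolist(),np.round(onz(c,r[0],z)[:2],3))
for col in("blue","yellow","red"):
    for b in blobs(cmask(im,col),300): show(col,b,0.07)
g=cv2.cvtColor(im,cv2.COLOR_BGR2GRAY)
roi=np.zeros_like(g); roi[260:360,160:260]=1
for b in blobs(((g<60)&(roi>0)).astype(np.uint8)*255,1000): show("mat",b,.005)
sub=np.zeros_like(g); sub[279:340,180:240]=1
for b in blobs(((g>80)&(sub>0)).astype(np.uint8)*255): show("grey",b,.022)
for n,p,z in(("bottle",(316,241),.17),("rackUL",(398,250),.029),("rackUR",(504,270),.029),("rackLL",(389,305),.0),("rackLR",(500,325),.0)): print(n,onz(c,p,z))
w=vision.read_camera("wrist"); cv2.imwrite("pics/wrist0.png",w["image"]);
T=w["camera_from_world"]; s=status.get_state(); q=s["orientation"]; Rt=R.from_quat(np.r_[q[1:],q[0]]).as_matrix()
print(w["camera_matrix"]); print("cam pos in tool",Rt.T@(-T[:3,:3].T@T[:3,3]-s["tcp_pos"])); print("cam axes in tool",np.round(Rt.T@T[:3,:3].T,3))
E
```

```text
blue 691.0 [452.5 279.5] [[0.546, -0.256], [0.545, -0.318], [0.475, -0.315], [0.476, -0.253]] [ 0.51  -0.286]
yellow 947.0 [487. 289.] [[0.532, -0.326], [0.532, -0.394], [0.447, -0.389], [0.448, -0.322]] [ 0.489 -0.358]
red 1798.0 [313.6 175.3] [[0.691, 0.055], [0.806, 0.042], [0.796, -0.039], [0.68, -0.025]] [0.743 0.008]
red 972.5 [420.2 274.8] [[0.481, -0.183], [0.567, -0.192], [0.562, -0.252], [0.476, -0.242]] [ 0.521 -0.217]
mat 4804.5 [208.5 309.5] [[0.533, 0.333], [0.531, 0.171], [0.372, 0.169], [0.374, 0.329]] [0.452 0.25 ]
grey 775.0 [208.5 309.8] [[0.458, 0.292], [0.497, 0.247], [0.445, 0.201], [0.407, 0.246]] [0.451 0.246]
grey 147.0 [194.6 295.4] [[0.469, 0.305], [0.509, 0.261], [0.498, 0.251], [0.459, 0.296]] [0.484 0.278]
bottle [0.58428871 0.00428561 0.17      ]
rackUL [ 0.57948632 -0.17882176  0.029     ]
rackUR [ 0.53181329 -0.41293631  0.029     ]
rackLL [ 0.45712948 -0.1591774   0.        ]
rackLR [ 0.40961373 -0.4078216   0.        ]
[[360.04645079   0.         320.8092064 ]
 [  0.         360.04645079 237.50013317]
 [  0.           0.           1.        ]]
cam pos in tool [ 0.07217121 -0.00121099 -0.13456463]
cam axes in tool [[ 0.001 -0.96  -0.28 ]
 [ 1.     0.001  0.   ]
 [ 0.    -0.28   0.96 ]]
```

Call:
apply_moves(moves=[13.3, 6.6, 2.5, 0, 0, 1.1, 13.3, 6.6, 2.5, 0, 0, 1.1, 13.3, 6.6, 2.5, 0, 0, 1.1, 13.3, 6.6, 2.5, 0, 0, 1.1, 13.3, 6.6, 2.5, 0, 0, 1.1, 13.3, 6.6, 2.5, 0, 0, 1.1, 13.3, 6.6, 2.5, 0, 0, 1.1, 13.3, 6.6, 2.5, 0, 0, 1.1, 13.3, 6.6, 2.5, 0, 0, 1.1, 13.3, 6.6, 2.5, 0, 0, 1.1, 13.3, 6.6, 2.5, 0, 0, 1.1, 13.3, 6.6, 2.5, 0, 0, 1.1, 13.3, 6.6, 2.5, 0, 0, 1.1, 13.3, 6.6, 2.5, 0, 0, 1.1])

```text
clock: 1.32
tcp_pos: [0.4838, -0.3902, 0.3015]
orientation: [-0.0, 0.776, 0.631, -0.0]
wrist_force: [-0.5, 0.0, 0.8]
finger_gap: 0.0853
grip_force: 0.0
```

```bash
python3 - <<'E'
from h import *
c=vision.read_camera("wrist"); np.savez("w1.npz",**c); cv2.imwrite("pics/w1.png",c["image"])
s=status.get_state(); print(s["clock"],np.round(s["joint_pos"],3),np.round(s["tcp_pos"],4),np.round(s["orientation"],4))
E
```

```text
1.3667 [-0.808  0.405  0.329  1.496 -0.     0.968] [ 0.4839 -0.3902  0.3017] [-2.000e-04  7.756e-01  6.312e-01 -1.000e-04]
```

View pics/w1.png

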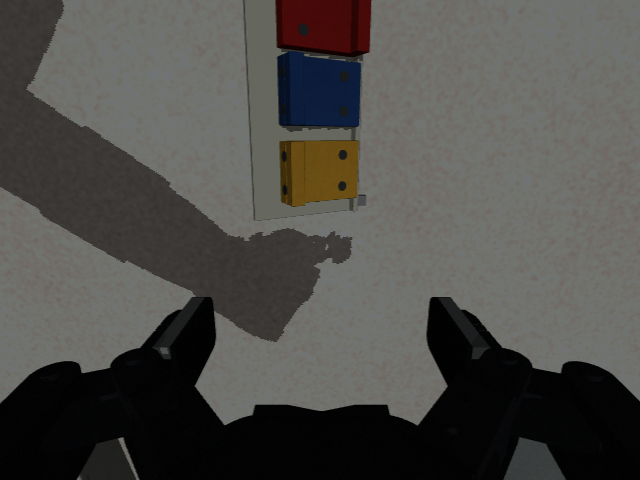

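The wrist view shows yellow at (320,172), blue at (320,90) and red at (325,25). The board's near-side upper corner is at (255,220), and the flanges of yellow and blue are on the left (up the slope).

```bash
python3 - <<'E'
from h import *
c=dict(np.load("w1.npz")); im=c["image"]
g=cv2.cvtColor(im,cv2.COLOR_BGR2GRAY)
# board upper edge: strongest gradient per row near the line
pts=[]
for v in range(5,205,5):
    row=cv2.GaussianBlur(im,(3,3),0)[v,235:265].astype(int); s=np.abs(np.diff(row,axis=0)).sum(1); pts.append((235.5+s.argmax(),v))
pts=np.array(pts,np.float32); vx,vy,x0,y0=cv2.fitLine(pts,cv2.DIST_HUBER,0,.01,.01).ravel()
f=lambda v:(x0+(v-y0)*vx/vy,v)
print("edge px",f(0),f(218),"res",np.abs((pts[:,0]-x0)-(pts[:,1]-y0)*vx/vy).mean())
A,B=onz(c,f(218),.087),onz(c,f(0),.087); d=(B-A)/np.linalg.norm(B-A); th=np.arctan2(-d[0],d[1]); print("rack yaw",th,np.degrees(th),A,B)
rx=np.array([np.cos(th),np.sin(th),0]);ry=np.array([-np.sin(th),np.cos(th),0])
for h0 in(.055,.059):
  E=A if 1 else 0
  n=rx*.5+np.array([0,0,.866]); dn=rx*.866-np.array([0,0,.5])
  mid=A+rx*.0528+ry*.118; mid[2]=h0; print("mid",mid)
  for col in("yellow","blue"):
    b=blobs(cmask(im,col))[0]; q=cv2.minAreaRect(b); hull=cv2.approxPolyDP(cv2.convexHull(b),4,True)[:,0]
    print(h0,col,q[2])
    for p in hull:
        P=onplane(c,p,mid+n*.015,n)-mid; print(p,"slope s,y",np.round([P@dn*1e3,P@ry*1e3],1))
E
```

```text
edge px (np.float32(242.06442), 0) (np.float32(252.60043), 218) res 0.24531302
rack yaw -0.20938691873413043 -11.996986728714424 [ 0.41586832 -0.38525772  0.087     ] [ 0.45525086 -0.19992955  0.087     ]
mid [ 0.4920426  -0.28081003  0.055     ]
0.055 yellow 90.0
[358 141] slope s,y [ 53.7 -44.4]
[355 197] slope s,y [  52.2 -104.1]
[293 206] slope s,y [ -23.7 -107.1]
[281 200] slope s,y [-36.6 -99.9]
[280 141] slope s,y [-36.1 -43.9]
0.055 blue 1.7899105548858643
[278  57] slope s,y [-36.   27.9]
[292  51] slope s,y [-22.2  34.1]
[359  63] slope s,y [51.7 30.9]
[358 125] slope s,y [ 53.  -28.2]
[280 124] slope s,y [-35.6 -28.6]
mid [ 0.4920426  -0.28081003  0.059     ]
0.059 yellow 90.0
[358 141] slope s,y [ 53.2 -44.3]
[355 197] slope s,y [  51.7 -103.4]
[293 206] slope s,y [ -23.3 -106.3]
[281 200] slope s,y [-36.1 -99.2]
[280 141] slope s,y [-35.6 -43.8]
0.059 blue 1.7899105548858643
[278  57] slope s,y [-35.5  27.2]
[292  51] slope s,y [-21.9  33.4]
[359  63] slope s,y [51.3 30.2]
[358 125] slope s,y [ 52.5 -28.3]
[280 124] slope s,y [-35.2 -28.7]
```

```bash
cat >> h.py <<'E'
TH=-0.2094
rx=np.array([np.cos(TH),np.sin(TH),0]);ry=np.array([-np.sin(TH),np.cos(TH),0]);ez=np.array([0,0,1.])
n=rx*.5+ez*.866; dn=rx*.866-ez*.5
MID=np.array([.492,-.2808,.057])
def tool(y,z): return R.from_matrix(np.array([np.cross(y,z),y,z]).T)
RACK=tool(dn,-n)
def delta(P,Rot):
    s=status.get_state(); q=s["orientation"]; r=R.from_quat(np.r_[q[1:],q[0]])
    print("t",round(s["clock"],2),"shift",np.round((np.asarray(P)-s["tcp_pos"])/.025,2),"rot",np.round((Rot*r.inv()).as_rotvec(),3))
E
python3 - <<'E'
from h import *
delta(MID+ry*.001-dn*.0245+n*.1,RACK)
E
```

```text
t 1.37 shift [ 1.46  4.18 -5.83] rot [ 0.107  0.512 -0.005]
```

Call:
apply_moves(moves=[1.46, 4.18, -5.83, 0.107, 0.512, -0.005, 1.46, 4.18, -5.83, 0.107, 0.512, -0.005, 1.46, 4.18, -5.83, 0.107, 0.512, -0.005, 1.46, 4.18, -5.83, 0.107, 0.512, -0.005, 1.46, 4.18, -5.83, 0.107, 0.512, -0.005, 1.46, 4.18, -5.83, 0.107, 0.512, -0.005, 1.46, 4.18, -5.83, 0.107, 0.512, -0.005, 1.46, 4.18, -5.83, 0.107, 0.512, -0.005, 1.46, 4.18, -5.83, 0.107, 0.512, -0.005, 1.46, 4.18, -5.83, 0.107, 0.512, -0.005])

```text
clock: 2.2
tcp_pos: [0.5218, -0.287, 0.1619]
orientation: [-0.196, 0.752, 0.608, -0.161]
wrist_force: [0.4, 0.1, -0.4]
finger_gap: 0.0853
grip_force: 0.0
```

```bash
python3 - <<'E'
from h import *
c=vision.read_camera("wrist"); np.savez("w2.npz",**c); cv2.imwrite("pics/w2.png",cv2.convertScaleAbs(c["image"],alpha=1.6))
s=status.get_state(); print(np.round(s["joint_pos"],3)); delta(MID+ry*.001-dn*.0245+n*.1,RACK)
E
```

```text
[-0.554  0.835  0.599  1.823 -0.169  1.269]
t 2.25 shift [-0.06  0.04 -0.22] rot [0.004 0.009 0.   ]
```

View pics/w2.png

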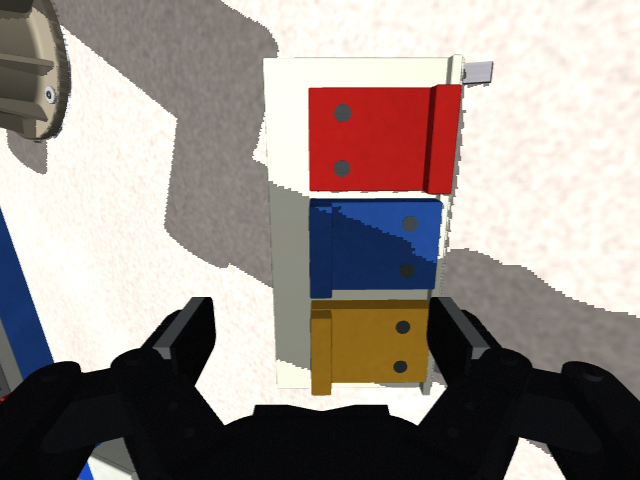

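The tilted wrist view shows red at (385,138), blue at (375,245), with its flange at u 310–332, and yellow at (370,347), all square to the image.

```bash
cat >> h.py <<'E'
def tri(*cu):
    A=np.zeros((3,3));b=np.zeros(3)
    for c,uv in cu:
        o,d=ray(c,uv); d=d/np.linalg.norm(d); M=np.eye(3)-np.outer(d,d); A+=M;b+=M@o
    return np.linalg.solve(A,b)
def rk(P): P=np.asarray(P)-MID; return np.round(1e3*np.array([P@dn,P@ry,P@n]),1)
E
python3 - <<'E'
from h import *
w1=dict(np.load("w1.npz"));w2=dict(np.load("w2.npz"))
for col in("blue","yellow","red"):
    b=blobs(cmask(w2["image"],col))[0]; h=cv2.approxPolyDP(cv2.convexHull(b),3,True)[:,0]; print(col)
    for p in h: print(p,rk(onplane(w2,p,MID+n*.015,n)),rk(onplane(w2,p,MID+n*.028,n)))
print("tri plate corners blue", rk(tri((w1,(359,63)),(w2,(442,202)))), rk(tri((w1,(358.5,125)),(w2,(436,289)))))
print("tri yellow plate hi", rk(tri((w1,(358,141)),(w2,(428,307)))))
E
```

```text
blue
[441 202] [51.9 29.8 15. ] [47.4 32.3 28. ]
[433 288] [ 52.  -29.8  15. ] [ 47.5 -23.9  28. ]
[311 297] [-31.5 -36.1  15. ] [-31.3 -29.8  28. ]
[311 199] [-30.9  32.   15. ] [-30.7  34.3  28. ]
yellow
[427 308] [ 49.1 -45.   15. ] [ 44.8 -38.2  28. ]
[425 381] [  52.6 -105.    15. ] [ 48.  -94.8  28. ]
[312 394] [ -31.5 -115.8   15. ] [ -31.2 -104.9   28. ]
[311 307] [-31.6 -43.7  15. ] [-31.3 -37.   28. ]
red
[461  85] [57.2 99.  15. ] [52.3 97.5 28. ]
[450 193] [57.1 35.6 15. ] [52.3 37.7 28. ]
[310 190] [-31.5  37.7  15. ] [-31.3  39.7  28. ]
[309  88] [-31.5  97.3  15. ] [-31.3  95.9  28. ]
tri plate corners blue [52.  30.2 15.1] [ 52.4 -28.7  17.7]
tri yellow plate hi [ 49.8 -43.5  18.3]
```

```bash
python3 - <<'E'
from h import *
P=MID-dn*.0248
delta(P+n*.032,RACK); print((n*-.0065/.025).round(3), P+n*.0255)
E
```

```text
t 2.25 shift [-1.41  0.28 -2.57] rot [0.004 0.009 0.   ]
[-0.127  0.027 -0.225] [ 0.48346383 -0.27898593  0.091483  ]
```

Call:
apply_moves(moves=[-1.35, 0.24, -2.35, 0, 0, 0, -1.35, 0.24, -2.35, 0, 0, 0, -1.35, 0.24, -2.35, 0, 0, 0, -1.35, 0.24, -2.35, 0, 0, 0, -1.35, 0.24, -2.35, 0, 0, 0, -1.35, 0.24, -2.35, 0, 0, 0], claw=40, newtons=60)

```text
clock: 2.75
tcp_pos: [0.4898, -0.2801, 0.0999]
orientation: [-0.198, 0.751, 0.609, -0.162]
wrist_force: [0.0, -0.2, -0.3]
finger_gap: 0.0341
grip_force: 0.0
```

```bash
python3 - <<'E'
from h import *
c=vision.read_camera("wrist"); np.savez("w3.npz",**c); cv2.imwrite("pics/w3.png",cv2.convertScaleAbs(c["image"],alpha=2))
s=status.get_state(); print(s["finger_gap"],s["wrist_force"]); delta(MID-dn*.0248+n*.032,RACK)
E
```

```text
0.03427070963024148 [ 0.44158896 -0.66267654 -0.20994957]
t 2.8 shift [-0.13  0.01 -0.09] rot [ 0.002  0.005 -0.002]
```

View pics/w3.png

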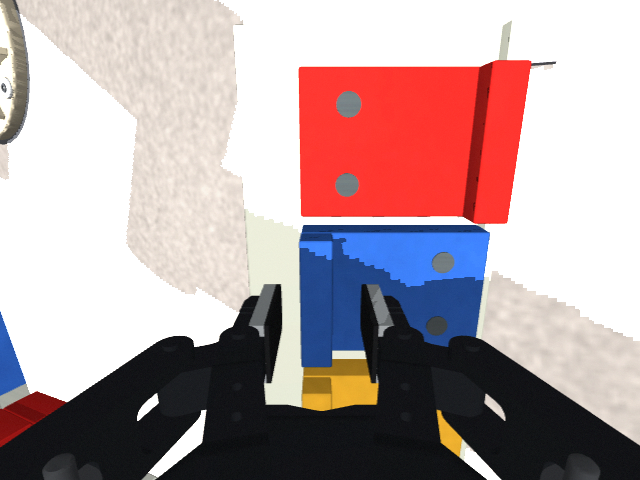

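The fingers straddle blue's flange: flange at u 302–332, fingers at 270 and 375.

Call:
apply_moves(moves=[-0.26, 0.04, -0.31, 0, 0, 0, -0.26, 0.04, -0.31, 0, 0, 0, -0.26, 0.04, -0.31, 0, 0, 0, -0.26, 0.04, -0.31, 0, 0, 0])

```text
clock: 3.13
tcp_pos: [0.4831, -0.2788, 0.0911]
orientation: [-0.199, 0.75, 0.609, -0.162]
wrist_force: [2.6, -1.0, 7.4]
finger_gap: 0.0339
grip_force: 3.6
```

```bash
python3 - <<'E'
from h import *
delta(MID-dn*.0255+n*.0255,RACK); print(rk(status.get_state()["tcp_pos"]))
E
```

```text
t 3.13 shift [-0.01 -0.    0.03] rot [ 0.002  0.004 -0.003]
[-24.9   0.1  25. ]
```

Call:
apply_moves(moves=[0.07, -0.015, 0.12, 0, 0, 0, 0.07, -0.015, 0.12, 0, 0, 0])

```text
clock: 3.3
tcp_pos: [0.484, -0.2785, 0.0933]
orientation: [-0.2, 0.75, 0.609, -0.162]
wrist_force: [0.7, 0.3, -0.4]
finger_gap: 0.0341
grip_force: 0.0
```

Call:
apply_moves(moves=[0, 0, 0, 0, 0, 0, 0, 0, 0, 0, 0, 0, 0, 0, 0, 0, 0, 0, 0, 0, 0, 0, 0, 0, 0, 0, 0, 0, 0, 0], claw=0, newtons=80)

```text
clock: 3.72
tcp_pos: [0.4834, -0.2783, 0.0928]
orientation: [-0.201, 0.75, 0.609, -0.163]
wrist_force: [1.7, 0.5, 4.7]
finger_gap: 0.0113
grip_force: 80.1
```

Call:
apply_moves(moves=[0.4, -0.08, 0.7, 0, 0, 0, 0.8, -0.17, 1.4, 0, 0, 0, 1.2, -0.25, 2.1, 0, 0, 0, 1.2, -0.25, 2.1, 0, 0, 0, 1.2, -0.25, 2.1, 0, 0, 0])

```text
clock: 4.13
tcp_pos: [0.5137, -0.2847, 0.1445]
orientation: [-0.201, 0.75, 0.609, -0.162]
wrist_force: [0.3, 0.5, -2.9]
finger_gap: 0.0119
grip_force: 79.3
```

```bash
python3 - <<'E'
from h import *
c=vision.read_camera("wrist"); np.savez("w4.npz",**c); cv2.imwrite("pics/w4.png",cv2.convertScaleAbs(c["image"],alpha=2))
s=status.get_state(); print(s["finger_gap"],s["wrist_force"],rk(s["tcp_pos"]))
b=blobs(cmask(c["image"],"blue"))[0]; print(cv2.approxPolyDP(cv2.convexHull(b),3,True)[:,0].tolist())
E
```

```text
0.01168439556602438 [ 0.61182958 -0.95378608 -1.84783469] [-25.    0.8  85.7]
[[504, 240], [486, 361], [335, 381], [306, 381], [304, 248], [308, 231], [489, 231]]
```

View pics/w4.png

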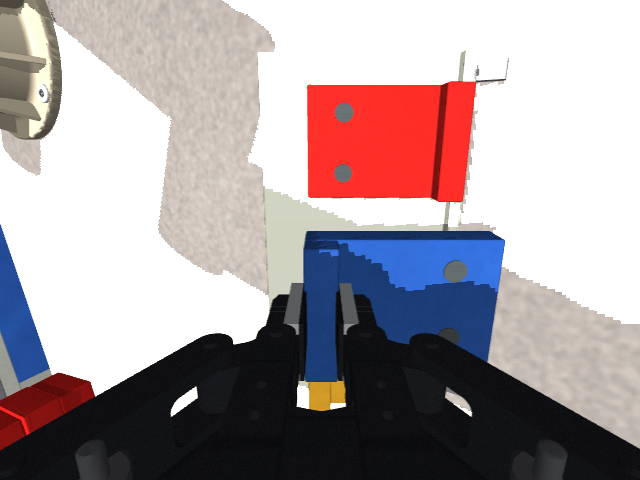

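```bash
cat >> h.py <<'E'
def toolpose():
    s=status.get_state(); q=s["orientation"]; return R.from_quat(np.r_[q[1:],q[0]]), np.array(s["tcp_pos"])
def pnp(c,obj,px):
    ok,rv,tv=cv2.solvePnP(np.array(obj,float)*1e-3,np.array(px,float),c["camera_matrix"],None)
    e=cv2.projectPoints(np.array(obj,float)*1e-3,rv,tv,c["camera_matrix"],None)[0][:,0]-np.array(px)
    print("pnp err",np.round(e,1).tolist())
    T=np.eye(4);T[:3,:3]=cv2.Rodrigues(rv)[0];T[:3,3]=tv.ravel(); return np.linalg.inv(c["camera_from_world"])@T
E
python3 - <<'E'
from h import *
c=dict(np.load("w4.npz"))
T=pnp(c,[(-42,-30,15),(-42,30,15),(28,30,28),(42,30,28),(42,-30,28),(42,-30,0),(-42,-30,0)],[[504,240],[486,361],[335,381],[306,381],[304,248],[308,231],[489,231]])
r,p=toolpose(); M=r.as_matrix().T
B=M@T[:3,:3]; print("in tool: origin",np.round(M@(T[:3,3]-p)*1e3,1),"axes\n",np.round(B,3))
np.save("Bblue.npy",np.c_[B,M@(T[:3,3]-p)])
E
```

```text
pnp err [[0.2, -0.0], [-0.3, 1.7], [2.5, -0.6], [-0.7, -0.7], [-0.0, 0.7], [-1.2, -0.9], [-0.6, -0.2]]
in tool: origin [-1.1 36.1 24.7] axes
 [[ 0.003 -1.     0.004]
 [-1.    -0.003 -0.003]
 [ 0.003 -0.004 -1.   ]]
```

```bash
python3 - <<'E'
from h import *
g=np.radians(41.5); G=tool(np.array([np.cos(g),np.sin(g),0]),-ez)
delta([.44,0,.29],G); delta([.47,.15,.17],G)
E
```

```text
t 4.18 shift [-2.92 11.38  5.85] rot [ 0.138 -0.525  0.909]
t 4.18 shift [-1.72 17.38  1.05] rot [ 0.138 -0.525  0.909]
```

Call:
apply_moves(moves=[-0.3, 0, 4, 0, 0, 0, -0.5, 0.3, 5.85, 0, 0, 0, -0.5, 0.5, 5.85, 0, 0, 0, -2.92, 11.38, 5.85, 0.138, -0.525, 0.909, -2.92, 11.38, 5.85, 0.138, -0.525, 0.909, -2.92, 11.38, 5.85, 0.138, -0.525, 0.909, -2.92, 11.38, 5.85, 0.138, -0.525, 0.909, -2.92, 11.38, 5.85, 0.138, -0.525, 0.909, -2.92, 11.38, 5.85, 0.138, -0.525, 0.909, -2.92, 11.38, 5.85, 0.138, -0.525, 0.909, -2.92, 11.38, 5.85, 0.138, -0.525, 0.909, -1.72, 17.38, 1.05, 0.138, -0.525, 0.909, -1.72, 17.38, 1.05, 0.138, -0.525, 0.909, -1.72, 17.38, 1.05, 0.138, -0.525, 0.909, -1.72, 17.38, 1.05, 0.138, -0.525, 0.909, -1.72, 17.38, 1.05, 0.138, -0.525, 0.909, -1.72, 17.38, 1.05, 0.138, -0.525, 0.909, -1.72, 17.38, 1.05, 0.138, -0.525, 0.909, -1.72, 17.38, 1.05, 0.138, -0.525, 0.909])

```text
clock: 5.77
tcp_pos: [0.4688, 0.1495, 0.1704]
orientation: [-0.001, 0.411, 0.912, -0.001]
wrist_force: [0.6, 0.2, -1.1]
finger_gap: 0.0118
grip_force: 79.3
```

```bash
python3 - <<'E'
from h import *
c=vision.read_camera("wrist"); np.savez("w5.npz",**c); cv2.imwrite("pics/w5.png",cv2.convertScaleAbs(c["image"],alpha=1.5))
g=np.radians(41.5); G=tool(np.array([np.cos(g),np.sin(g),0]),-ez)
delta([.47,.15,.17],G); s=status.get_state(); print(s["finger_gap"],s["tcp_pos"],s["joint_pos"])
E
```

```text
t 5.82 shift [ 0.02  0.03 -0.05] rot [-0.    -0.     0.001]
0.01175576743718377 [0.46959466 0.14920092 0.17115471] [ 1.44521915e-01  1.88152809e-01 -2.89053140e-01  1.09378483e+00
  5.05456009e-05  9.92147282e-01]
```

View pics/w5.png

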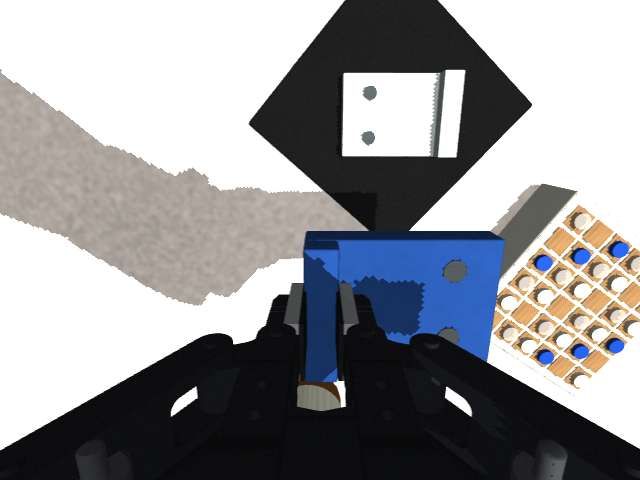

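Grey is square to the wrist image on the mat, with its plate at u 342–437 and v 72–157 and its flange at u 437–465. The held blue bracket is level and unslipped.

```bash
python3 - <<'E'
from h import *
c=dict(np.load("w5.npz")); g=cv2.cvtColor(c["image"],cv2.COLOR_BGR2GRAY); 
m=np.zeros_like(g); m[40:190,325:490]=(g[40:190,325:490]>60)*255
b=blobs(cv2.morphologyEx(m,cv2.MORPH_CLOSE,np.ones((9,9))),2000)
for b in b:
  h=cv2.approxPolyDP(cv2.convexHull(b),3,True)[:,0]; print(h.tolist())
  for p in h: print(p,np.round(onz(c,p,.02)*1e3,1),np.round(onz(c,p,.033)*1e3,1))
print(g[110,430:470:2])
E
```

```text
[[465, 70], [455, 157], [342, 155], [343, 73]]
[465  70] [471.6 306.1  20. ] [469.4 301.5  33. ]
[455 157] [511.9 259.3  20. ] [507.9 256.8  33. ]
[342 155] [445.5 202.5  20. ] [444.4 202.5  33. ]
[343  73] [406.6 245.9  20. ] [407.4 244.   33. ]
[206 206 144  90  48  51 147 206 206 206 205 206 205 206 206 165  21  20
  23  21]
```

Call:
apply_moves(moves=[-1.1, 1.33, -1, 0, 0, 0, -2.19, 2.66, -2, 0, 0, 0, -2.19, 2.66, -2.8, 0, 0, 0, -2.19, 2.66, -3.85, 0, 0, 0, -2.19, 2.66, -3.85, 0, 0, 0, -2.19, 2.66, -3.85, 0, 0, 0, -2.19, 2.66, -3.85, 0, 0, 0])

```text
clock: 6.4
tcp_pos: [0.4171, 0.216, 0.0768]
orientation: [0.001, 0.412, 0.911, 0.001]
wrist_force: [0.6, 0.3, -1.7]
finger_gap: 0.0116
grip_force: 79.3
```

```bash
python3 - <<'E'
from h import *
g=np.radians(41.3); G=tool(np.array([np.cos(g),np.sin(g),0]),-ez)
delta([.4149,.2158,.049],G); print(status.get_state()["tcp_pos"])
c=vision.read_camera("wrist"); np.savez("w6.npz",**c); cv2.imwrite("pics/w6.png",cv2.convertScaleAbs(c["image"],alpha=1.5))
E
```

```text
t 6.4 shift [-0.09 -0.01 -1.11] rot [-0.001  0.003 -0.001]
[0.41710897 0.21602037 0.07679341]
```

View pics/w6.png

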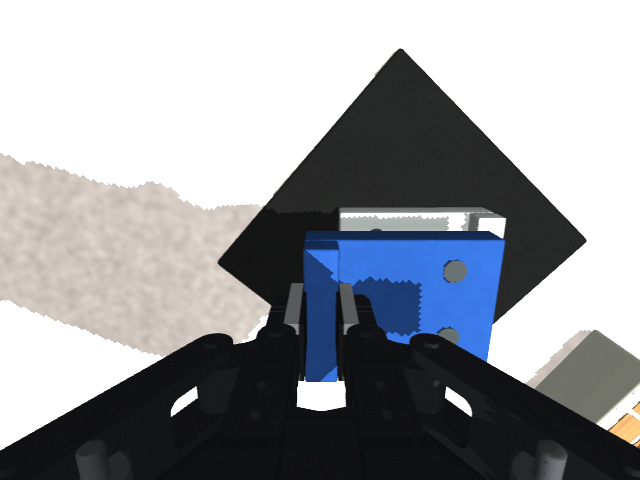

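Blue hovers over grey. Grey's far edge shows at v 210–230 and its flange at u 480–505, as expected.

Call:
apply_moves(moves=[-0.07, -0.01, -0.5, 0, 0, 0, -0.07, -0.01, -1.05, 0, 0, 0, -0.07, -0.01, -1.05, 0, 0, 0, -0.07, -0.01, -1.05, 0, 0, 0, -0.07, -0.01, -1.05, 0, 0, 0])

```text
clock: 6.87
tcp_pos: [0.415, 0.2163, 0.0502]
orientation: [0.001, 0.411, 0.912, 0.001]
wrist_force: [-0.1, 0.1, -1.4]
finger_gap: 0.0116
grip_force: 79.3
```

```bash
python3 - <<'E'
from h import *
g=np.radians(41.3); G=tool(np.array([np.cos(g),np.sin(g),0]),-ez)
delta([.4149,.2158,.0447],G); print(status.get_state()["wrist_force"])
E
```

```text
t 6.87 shift [-0.   -0.02 -0.22] rot [-0.001  0.003 -0.002]
[-0.10859757  0.14232035 -1.36584301]
```

Call:
apply_moves(moves=[0, -0.02, -0.06, 0, 0, 0, 0, -0.02, -0.12, 0, 0, 0, 0, -0.02, -0.17, 0, 0, 0, 0, -0.02, -0.17, 0, 0, 0])

```text
clock: 7.2
tcp_pos: [0.4137, 0.2157, 0.0446]
orientation: [0.0, 0.411, 0.912, 0.0]
wrist_force: [-0.9, -0.1, -2.1]
finger_gap: 0.0115
grip_force: 79.3
```

Call:
apply_moves(moves=[0, 0, -0.04, 0, 0, 0, 0, 0, -0.04, 0, 0, 0, 0, 0, -0.04, 0, 0, 0])

```text
clock: 7.45
tcp_pos: [0.4137, 0.2158, 0.0436]
orientation: [0.0, 0.411, 0.912, 0.0]
wrist_force: [-0.4, 0.5, -0.9]
finger_gap: 0.0114
grip_force: 79.4
```

Call:
apply_moves(moves=[0, 0, -0.04, 0, 0, 0, 0, 0, -0.04, 0, 0, 0, 0, 0, -0.04, 0, 0, 0])

```text
clock: 7.7
tcp_pos: [0.4137, 0.2157, 0.0435]
orientation: [0.0, 0.411, 0.912, 0.0]
wrist_force: [-2.8, -2.0, 8.6]
finger_gap: 0.0118
grip_force: 80.9
```

Call:
apply_moves(moves=[0, 0, 0, 0, 0, 0, 0, 0, 0, 0, 0, 0, 0, 0, 0, 0, 0, 0, 0, 0, 0, 0, 0, 0], claw=40)

```text
clock: 8.03
tcp_pos: [0.4138, 0.2158, 0.0425]
orientation: [0.0, 0.411, 0.912, 0.0]
wrist_force: [0.1, 0.1, 0.4]
finger_gap: 0.034
grip_force: 0.0
```

Call:
apply_moves(moves=[0, 0, 0.5, 0, 0, 0, 0, 0, 1, 0, 0, 0, 0, 0, 2, 0, 0, 0, 0.4, -0.4, 4, 0, 0, 0, 1.3, -1.5, 4.5, 0, 0, 0, 2.1, -2.4, 5, 0, 0, 0, 2.1, -2.4, 5, 0, 0, 0, 2.1, -2.4, 5, 0, 0, 0, 2.1, -2.4, 5, 0, 0, 0])

```text
clock: 8.78
tcp_pos: [0.4655, 0.1556, 0.1669]
orientation: [-0.001, 0.411, 0.912, 0.0]
wrist_force: [0.2, -0.7, -0.2]
finger_gap: 0.034
grip_force: 0.0
```

```bash
python3 - <<'E'
from h import *
c=vision.read_camera("wrist"); np.savez("w7.npz",**c); cv2.imwrite("pics/w7.png",cv2.convertScaleAbs(c["image"],alpha=1.5))
b=blobs(cmask(c["image"],"blue"))
for b in b[:2]: print(cv2.approxPolyDP(cv2.convexHull(b),3,True)[:,0].tolist())
print(status.get_state()["tcp_pos"])
E
```

```text
[[312, 75], [434, 77], [427, 165], [313, 167]]
[[626, 254], [622, 266], [608, 261], [613, 252]]
[0.464912   0.15591111 0.1665262 ]
```

View pics/w7.png

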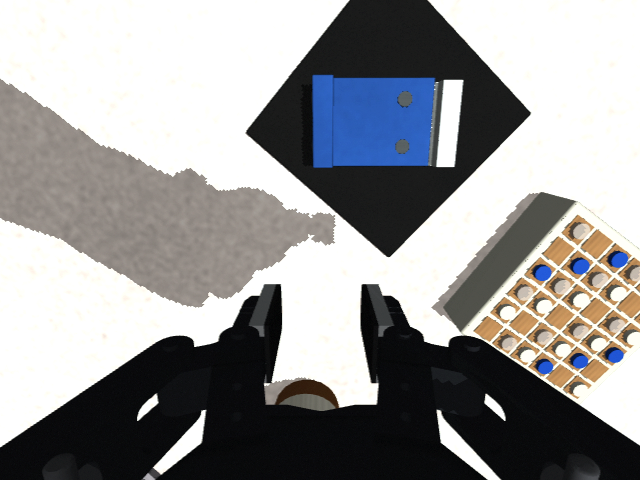

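Blue now lies flat on grey, flange at u 312–333 and plain end at u 430. Grey's flange is at u 437–462, with a small gap between.

```bash
python3 - <<'E'
from h import *
c=dict(np.load("w7.npz")); e=np.array([np.cos(np.radians(41.3)),np.sin(np.radians(41.3))]); f=np.array([-e[1],e[0]])
pe=[onz(c,p,.035)[:2]*1e3 for p in((434,77),(427,165.5))]; fl=[onz(c,p,.048)[:2]*1e3 for p in((312,75),(313,167))]
def rep(n,P,Q,ref=np.array([457.35,251.7])):
    a,b=np.mean(P,0),np.mean(Q,0); d=b-a; o=(a+b)/2-ref; print(n,"len",np.linalg.norm(d),"ang",np.degrees(np.arctan2(d[1],d[0])),"origin",(a+b)/2,"in grey",o@e,o@f)
rep("blue",pe,fl)
im=c["image"]; h=cv2.cvtColor(im,cv2.COLOR_BGR2GRAY)
m=np.zeros_like(h); m[70:180,438:475]=(h[70:180,438:475]>90)*255
q=cv2.approxPolyDP(cv2.convexHull(blobs(m)[0]),3,True)[:,0]; print(q.tolist())
for p in q: P=onz(c,p,.033)[:2]*1e3-[457.35,251.7]; print(p,np.round([P@e,P@f],1))
E
```

```text
blue len 82.88409004783865 ang -138.33633264972616 origin [441.55043707 239.07411513] in grey -20.202750029383406 0.9423634293034782
[[463, 80], [454, 166], [438, 166], [443, 81]]
[463  80] [41.8 29.4]
[454 166] [ 41.8 -29. ]
[438 166] [ 30.1 -29. ]
[443  81] [28.1 28.7]
```

```bash
python3 - <<'E'
from h import *
delta([.44,0,.27],RACK); delta(MID+dn*.0454+ry*.068+n*.1,RACK)
E
```

```text
t 8.83 shift [-1.   -6.24  4.14] rot [-0.139  0.523 -0.911]
t 8.83 shift [  5.14 -15.55  -1.83] rot [-0.139  0.523 -0.911]
```

Call:
apply_moves(moves=[-0.3, -1, 3, 0, 0, 0, -1, -6.24, 4.14, -0.139, 0.523, -0.911, -1, -6.24, 4.14, -0.139, 0.523, -0.911, -1, -6.24, 4.14, -0.139, 0.523, -0.911, -1, -6.24, 4.14, -0.139, 0.523, -0.911, -0.5, -10, 4.14, -0.139, 0.523, -0.911, 0, -12, 4.14, -0.139, 0.523, -0.911, 0, -12, 4.14, -0.139, 0.523, -0.911, 5.14, -15.55, -1.83, -0.139, 0.523, -0.911, 5.14, -15.55, -1.83, -0.139, 0.523, -0.911, 5.14, -15.55, -1.83, -0.139, 0.523, -0.911, 5.14, -15.55, -1.83, -0.139, 0.523, -0.911, 5.14, -15.55, -1.83, -0.139, 0.523, -0.911, 5.14, -15.55, -1.83, -0.139, 0.523, -0.911, 5.14, -15.55, -1.83, -0.139, 0.523, -0.911, 5.14, -15.55, -1.83, -0.139, 0.523, -0.911, 5.14, -15.55, -1.83, -0.139, 0.523, -0.911])

```text
clock: 10.25
tcp_pos: [0.5943, -0.2316, 0.1225]
orientation: [-0.2, 0.75, 0.609, -0.163]
wrist_force: [-0.4, -0.0, 0.0]
finger_gap: 0.0344
grip_force: 0.0
```

```bash
python3 - <<'E'
from h import *
c=vision.read_camera("wrist"); np.savez("w8.npz",**c); cv2.imwrite("pics/w8.png",cv2.convertScaleAbs(c["image"],alpha=2))
for b in blobs(cmask(c["image"],"red"),1000):
  for p in cv2.approxPolyDP(cv2.convexHull(b),3,True)[:,0]: print(p,rk(onplane(c,p,MID+n*.015,n)),rk(onplane(c,p,MID+n*.028,n)))
delta(MID+dn*.0454+ry*.068+n*.032,RACK)
E
```

```text
[329 204] [50.6 99.  15. ] [ 50.3 101.6  28. ]
[330 304] [51.8 30.3 15. ] [51.4 36.8 28. ]
[205 295] [-32.3  36.8  15. ] [-27.7  43.   28. ]
[197 207] [-31.9  97.   15. ] [-27.4  99.6  28. ]
t 10.3 shift [-1.37  0.24 -2.47] rot [ 0.002  0.003 -0.002]
```

Call:
apply_moves(moves=[-1.37, 0.2, -2.46, 0, 0, 0, -1.37, 0.2, -2.46, 0, 0, 0, -1.37, 0.2, -2.46, 0, 0, 0, -1.37, 0.2, -2.46, 0, 0, 0, -1.37, 0.2, -2.46, 0, 0, 0, -1.37, 0.2, -2.46, 0, 0, 0])

```text
clock: 10.8
tcp_pos: [0.5625, -0.2285, 0.0633]
orientation: [-0.197, 0.751, 0.609, -0.162]
wrist_force: [-0.1, -0.5, 0.2]
finger_gap: 0.0337
grip_force: 0.0
```

```bash
python3 - <<'E'
from h import *
delta(MID+dn*.0448+ry*.067+n*.0275,RACK); print(status.get_state()["wrist_force"], rk(status.get_state()["tcp_pos"]))
c=vision.read_camera("wrist"); m=cmask(c["image"],"red")
g=cv2.cvtColor(c["image"],cv2.COLOR_BGR2GRAY); cv2.imwrite("pics/w9.png",c["image"])
for v in(300,320): 
  r=np.flatnonzero(m[v]); print(v,r.min(),r.max(), np.round(c["image"][v,250:400:6,2]).tolist())
E
```

```text
t 10.8 shift [-0.21  0.09 -0.19] rot [ 0.004  0.007 -0.001]
[-0.10835462 -0.45065578  0.23645746] [47.2 65.8 34.5]
300 149 330 [5, 6, 37, 37, 3, 2, 59, 59, 53, 60, 61, 61, 61, 62, 88, 86, 87, 83, 82, 7, 5, 47, 47, 6, 6]
320 152 330 [29, 37, 37, 4, 4, 4, 61, 61, 47, 62, 61, 61, 61, 64, 88, 83, 88, 87, 86, 3, 5, 7, 48, 37, 6]
```

Call:
apply_moves(moves=[-0.21, 0.09, -0.19, 0, 0, 0, -0.21, 0.09, -0.19, 0, 0, 0, -0.21, 0.09, -0.19, 0, 0, 0, -0.21, 0.09, -0.19, 0, 0, 0])

```text
clock: 11.18
tcp_pos: [0.5562, -0.2261, 0.0565]
orientation: [-0.199, 0.751, 0.608, -0.162]
wrist_force: [2.7, -0.2, 3.2]
finger_gap: 0.0341
grip_force: 2.3
```

```bash
python3 - <<'E'
from h import *
delta(MID+dn*.0448+ry*.067+n*.0275,RACK); print(rk(status.get_state()["tcp_pos"]))
E
```

```text
t 11.18 shift [ 0.04 -0.    0.08] rot [ 0.002  0.004 -0.001]
[44.8 66.9 25.3]
```

Call:
apply_moves(moves=[0.07, -0.015, 0.12, 0, 0, 0, 0.07, -0.015, 0.12, 0, 0, 0])

```text
clock: 11.35
tcp_pos: [0.5575, -0.2263, 0.0591]
orientation: [-0.2, 0.751, 0.608, -0.163]
wrist_force: [-1.3, -0.7, 0.3]
finger_gap: 0.0342
grip_force: 0.0
```

Call:
apply_moves(moves=[0, 0, 0, 0, 0, 0, 0, 0, 0, 0, 0, 0, 0, 0, 0, 0, 0, 0, 0, 0, 0, 0, 0, 0, 0, 0, 0, 0, 0, 0], claw=0, newtons=80)

```text
clock: 11.77
tcp_pos: [0.557, -0.2262, 0.0587]
orientation: [-0.2, 0.751, 0.608, -0.163]
wrist_force: [1.2, -0.1, 2.5]
finger_gap: 0.0118
grip_force: 80.1
```

Call:
apply_moves(moves=[0.4, -0.08, 0.7, 0, 0, 0, 0.8, -0.17, 1.4, 0, 0, 0, 1.2, -0.25, 2.1, 0, 0, 0, 1.2, -0.25, 2.1, 0, 0, 0, 1.2, -0.25, 2.1, 0, 0, 0])

```text
clock: 12.18
tcp_pos: [0.5877, -0.2327, 0.1105]
orientation: [-0.199, 0.751, 0.608, -0.162]
wrist_force: [-0.1, 0.4, -4.2]
finger_gap: 0.0113
grip_force: 79.5
```

```bash
python3 - <<'E'
from h import *
c=vision.read_camera("wrist"); np.savez("w10.npz",**c); cv2.imwrite("pics/w10.png",cv2.convertScaleAbs(c["image"],alpha=2))
s=status.get_state(); print(s["finger_gap"],s["wrist_force"],rk(s["tcp_pos"]))
for b in blobs(cmask(c["image"],"red"),1000): print(cv2.approxPolyDP(cv2.convexHull(b),2.5,True)[:,0].tolist())
g=np.radians(41.5); G=tool(np.array([np.cos(g),np.sin(g),0]),-ez)
delta([.45,0,.29],G); delta([.475,.14,.19],G)
E
```

```text
0.01170534427478684 [-0.1322689  -0.8913863  -2.63050336] [45.3 67.1 86.9]
[[335, 229], [338, 245], [336, 378], [306, 378], [157, 358], [139, 237], [159, 231]]
[[57, 413], [55, 418], [0, 449], [0, 417], [29, 402]]
t 12.23 shift [-5.47  9.3   7.21] rot [ 0.139 -0.523  0.911]
t 12.23 shift [-4.47 14.9   3.21] rot [ 0.139 -0.523  0.911]
```

View pics/w10.png

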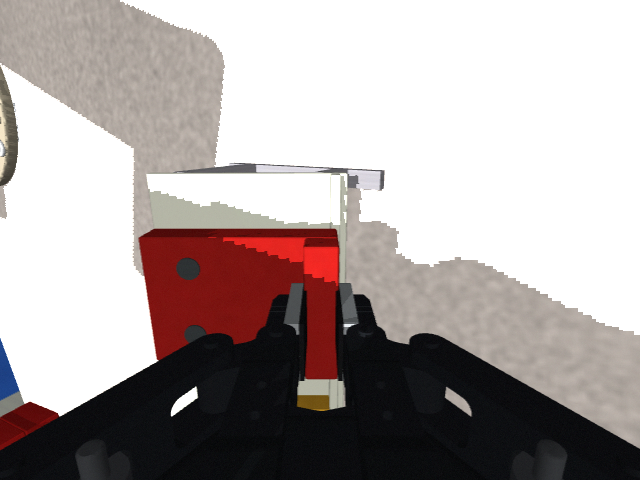

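Red is held level by its flange, at u 303–338.

```bash
cat >> h.py <<'E'
def inhand(T):
    r,p=toolpose(); M=r.as_matrix().T; B=M@T[:3,:3]; t=M@(T[:3,3]-p); print("in tool",np.round(t*1e3,1),"\n",np.round(B,3)); return B,t
E
python3 - <<'E'
from h import *
c=dict(np.load("w10.npz"))
B,t=inhand(pnp(c,[(42,30,0),(42,30,28),(42,-30,28),(28,-30,28),(-42,-30,15),(-42,30,15),(-42,30,0)],[[335,229],[338,245],[336,378],[306,378],[157,358],[139,237],[159,231]]))
g=np.radians(41.66); e=np.array([np.cos(g),np.sin(g),0]); G=tool(e,-ez)
tgt=np.array([.44155,.23907,.035])+.020*e
P=tgt-G.as_matrix()@t; print(P)
delta([.45,0,.29],G); delta(P+ez*.05,G)
E
```

```text
pnp err [[0.5, -0.3], [-0.5, 0.3], [0.5, -0.1], [-1.6, -0.2], [1.0, 1.9], [2.2, 0.2], [-2.1, -1.9]]
in tool [ -1.  -34.2  26.5] 
 [[ 0.006  1.     0.026]
 [ 1.    -0.006 -0.015]
 [-0.014  0.026 -1.   ]]
[0.48141782 0.2758422  0.06148153]
t 12.23 shift [-5.47  9.3   7.21] rot [ 0.139 -0.523  0.914]
t 12.23 shift [-4.22 20.33  0.07] rot [ 0.139 -0.523  0.914]
```

Call:
apply_moves(moves=[-0.3, 0, 1.6, 0, 0, 0, -1, 0, 3.2, 0, 0, 0, -2, 0.5, 4.5, 0, 0, 0, -3, 1, 5.7, 0, 0, 0, -4, 2, 7, 0, 0, 0, -5.47, 9.3, 7.21, 0.139, -0.523, 0.914, -5.47, 9.3, 7.21, 0.139, -0.523, 0.914, -5.47, 9.3, 7.21, 0.139, -0.523, 0.914, -5.47, 9.3, 7.21, 0.139, -0.523, 0.914, -5.47, 9.3, 7.21, 0.139, -0.523, 0.914, -5.47, 9.3, 7.21, 0.139, -0.523, 0.914, -5.3, 12, 7, 0.139, -0.523, 0.914, -5, 15, 6, 0.139, -0.523, 0.914, -4.6, 17, 5, 0.139, -0.523, 0.914, -4.22, 20.33, 3, 0.139, -0.523, 0.914, -4.22, 20.33, 1.5, 0.139, -0.523, 0.914, -4.22, 20.33, 0.07, 0.139, -0.523, 0.914, -4.22, 20.33, 0.07, 0.139, -0.523, 0.914, -4.22, 20.33, 0.07, 0.139, -0.523, 0.914, -4.22, 20.33, 0.07, 0.139, -0.523, 0.914])

```text
clock: 13.9
tcp_pos: [0.4764, 0.2769, 0.1058]
orientation: [-0.003, 0.408, 0.913, -0.003]
wrist_force: [-1.2, -0.7, -1.9]
finger_gap: 0.0117
grip_force: 79.5
```

```bash
python3 - <<'E'
from h import *
g=np.radians(41.66); e=np.array([np.cos(g),np.sin(g),0]); G=tool(e,-ez)
delta([.48142,.27584,.0675],G); s=status.get_state(); print(s["tcp_pos"],s["finger_gap"])
E
```

```text
t 13.9 shift [ 0.2  -0.04 -1.53] rot [ 0.003 -0.009 -0.002]
[0.47640792 0.27691878 0.10581897] 0.011668800612300722
```

Call:
apply_moves(moves=[0, 0, 0, 0, 0, 0, 0, 0, -0.6, 0, 0, 0, 0, 0, -1.2, 0, 0, 0, 0, 0, -1.75, 0, 0, 0, 0, 0, -1.75, 0, 0, 0, 0, 0, -1.75, 0, 0, 0, 0, 0, -1.75, 0, 0, 0])

```text
clock: 14.48
tcp_pos: [0.482, 0.2752, 0.0704]
orientation: [0.001, 0.41, 0.912, 0.001]
wrist_force: [-0.1, 0.5, -1.2]
finger_gap: 0.0114
grip_force: 79.5
```

```bash
python3 - <<'E'
from h import *
g=np.radians(41.66); e=np.array([np.cos(g),np.sin(g),0]); G=tool(e,-ez)
c=vision.read_camera("wrist"); np.savez("w11.npz",**c)
delta([.48142,.27584,.0615],G); s=status.get_state(); print(s["tcp_pos"],s["wrist_force"])
for k in("blue","red"):
  for b in blobs(cmask(c["image"],k),500): print(k,cv2.approxPolyDP(cv2.convexHull(b),2.5,True)[:,0].tolist())
E
```

```text
t 14.53 shift [-0.03  0.01 -0.36] rot [-0.     0.003  0.001]
[0.48228873 0.27548818 0.07060015] [ 0.25629073  0.34783171 -2.53023099]
blue [[294, 217], [294, 227], [152, 344], [126, 344], [107, 229], [136, 216]]
red [[336, 230], [339, 272], [335, 378], [305, 378], [157, 358], [139, 237], [153, 229]]
```

Call:
apply_moves(moves=[-0.03, 0.01, -0.12, 0, 0, 0, -0.03, 0.01, -0.24, 0, 0, 0, -0.03, 0.01, -0.34, 0, 0, 0, -0.03, 0.01, -0.34, 0, 0, 0])

```text
clock: 14.87
tcp_pos: [0.4803, 0.276, 0.0601]
orientation: [0.0, 0.41, 0.912, -0.0]
wrist_force: [-0.4, 0.2, -2.9]
finger_gap: 0.0113
grip_force: 79.5
```

Call:
apply_moves(moves=[0, 0, -0.03, 0, 0, 0, 0, 0, -0.06, 0, 0, 0, 0, 0, -0.06, 0, 0, 0])

```text
clock: 15.12
tcp_pos: [0.4806, 0.2761, 0.0595]
orientation: [0.0, 0.41, 0.912, 0.0]
wrist_force: [-3.0, -0.2, 3.1]
finger_gap: 0.0117
grip_force: 80.2
```

Call:
apply_moves(moves=[0, 0, -0.03, 0, 0, 0, 0, 0, -0.03, 0, 0, 0])

```text
clock: 15.28
tcp_pos: [0.4806, 0.2762, 0.0594]
orientation: [0.001, 0.41, 0.912, 0.0]
wrist_force: [-3.8, -1.0, 7.7]
finger_gap: 0.0114
grip_force: 80.9
```

Call:
apply_moves(moves=[0, 0, 0, 0, 0, 0, 0, 0, 0, 0, 0, 0, 0, 0, 0, 0, 0, 0, 0, 0, 0, 0, 0, 0], claw=40)

```text
clock: 15.62
tcp_pos: [0.481, 0.2762, 0.0583]
orientation: [0.001, 0.41, 0.912, 0.0]
wrist_force: [-0.0, 0.7, -0.1]
finger_gap: 0.0347
grip_force: 0.0
```

Call:
apply_moves(moves=[0, 0, 0.5, 0, 0, 0, 0, 0, 1, 0, 0, 0, 0, 0, 2, 0, 0, 0, 0, -0.4, 4, 0, 0, 0, 0, -2, 4.5, 0, 0, 0, 0, -4, 5, 0, 0, 0, 0, -4.5, 5, 0, 0, 0, 0, -4.5, 5, 0, 0, 0, 0, -4.5, 5, 0, 0, 0])

```text
clock: 16.37
tcp_pos: [0.4812, 0.1624, 0.1839]
orientation: [0.001, 0.411, 0.912, 0.001]
wrist_force: [0.7, 0.1, 0.7]
finger_gap: 0.0344
grip_force: 0.0
```

```bash
python3 - <<'E'
from h import *
c=vision.read_camera("wrist"); np.savez("w12.npz",**c); cv2.imwrite("pics/w12.png",c["image"])
print(status.get_state()["tcp_pos"])
for k in("blue","red"):
  for b in blobs(cmask(c["image"],k),500): print(k,cv2.approxPolyDP(cv2.convexHull(b),2.5,True)[:,0].tolist())
E
```

```text
[0.48095261 0.16323852 0.18341797]
blue [[289, 70], [316, 72], [399, 156], [291, 157]]
red [[421, 66], [414, 155], [318, 154], [318, 67]]
red [[446, 63], [439, 154], [419, 156], [425, 63]]
```

```bash
cat >> h.py <<'E'
def meas(c,pe,fl,zpe,zfl,ref,refang):
    a=np.mean([onz(c,p,zpe)[:2]*1e3 for p in pe],0); b=np.mean([onz(c,p,zfl)[:2]*1e3 for p in fl],0)
    d=b-a; o=(a+b)/2; e=np.array([np.cos(refang),np.sin(refang)]); r=o-ref
    print("len",np.linalg.norm(d),"ang",np.degrees(np.arctan2(d[1],d[0])),"origin",o,"in ref",r@e,r@np.array([-e[1],e[0]]))
E
python3 - <<'E'
from h import *
c=dict(np.load("w12.npz"))
meas(c,[(318,67),(318,154)],[(446,63),(439,154)],.05,.063,np.array([441.55,239.07]),np.radians(-138.34))
for p in((289,70),(291,157)):
    P=onz(c,p,.048)[:2]*1e3-[441.55,239.07]; g=np.radians(-138.34); e=np.array([np.cos(g),np.sin(g)]); print(P@e,P@[-e[1],e[0]])
delta([.45,0,.27],RACK); delta(MID-dn*.025-ry*.073+n*.1,RACK)
E
```

```text
len 83.44559850238407 ang 41.88539748331259 origin [455.43319945 254.11332132] in ref -20.371602069658405 -2.010614943870066
41.21296769836482 -29.27782227575725
41.33832422194852 29.329553799805673
t 16.42 shift [-1.24 -6.53  3.46] rot [-0.138  0.526 -0.913]
t 16.42 shift [  0.94 -20.85  -1.09] rot [-0.138  0.526 -0.913]
```

Call:
apply_moves(moves=[-0.3, -1, 3, 0, 0, 0, -1.24, -6.53, 3.46, -0.138, 0.526, -0.913, -1.24, -6.53, 3.46, -0.138, 0.526, -0.913, -1.24, -6.53, 3.46, -0.138, 0.526, -0.913, -1.24, -6.53, 3.46, -0.138, 0.526, -0.913, -0.7, -10, 3.46, -0.138, 0.526, -0.913, -0.5, -12, 3.46, -0.138, 0.526, -0.913, 0, -15, 3, -0.138, 0.526, -0.913, 0.94, -20.85, -1.09, -0.138, 0.526, -0.913, 0.94, -20.85, -1.09, -0.138, 0.526, -0.913, 0.94, -20.85, -1.09, -0.138, 0.526, -0.913, 0.94, -20.85, -1.09, -0.138, 0.526, -0.913, 0.94, -20.85, -1.09, -0.138, 0.526, -0.913, 0.94, -20.85, -1.09, -0.138, 0.526, -0.913, 0.94, -20.85, -1.09, -0.138, 0.526, -0.913, 0.94, -20.85, -1.09, -0.138, 0.526, -0.913, 0.94, -20.85, -1.09, -0.138, 0.526, -0.913, 0.94, -20.85, -1.09, -0.138, 0.526, -0.913])

```text
clock: 17.92
tcp_pos: [0.5049, -0.356, 0.1562]
orientation: [-0.202, 0.75, 0.609, -0.163]
wrist_force: [0.0, 0.1, 1.4]
finger_gap: 0.0343
grip_force: 0.0
```

```bash
python3 - <<'E'
from h import *
c=vision.read_camera("wrist"); np.savez("w13.npz",**c)
for b in blobs(cmask(c["image"],"yellow"),1000):
  for p in cv2.approxPolyDP(cv2.convexHull(b),3,True)[:,0]: print(p,rk(onplane(c,p,MID,n)),rk(onplane(c,p,MID+n*.015,n)),rk(onplane(c,p,MID+n*.028,n)))
delta(MID-dn*.025-ry*.0725+n*.032,RACK)
E
```

```text
[445 210] [ 57.6 -47.5   0. ] [ 52.3 -44.4  15. ] [ 47.8 -41.7  28. ]
[436 298] [  57.6 -111.6   -0. ] [  52.3 -104.4   15. ] [ 47.8 -98.1  28. ]
[310 306] [ -32.4 -118.3   -0. ] [ -32.  -110.6   15. ] [ -31.5 -104.    28. ]
[310 214] [-32.1 -50.6  -0. ] [-31.7 -47.3  15. ] [-31.3 -44.4  28. ]
[332 210] [-17.5 -47.8   0. ] [-18.  -44.7  15. ] [-18.4 -41.9  28. ]
t 17.97 shift [-1.34  0.22 -2.39] rot [-0.001  0.    -0.003]
```

Call:
apply_moves(moves=[-1.35, 0.16, -2.36, 0, 0, 0, -1.35, 0.16, -2.36, 0, 0, 0, -1.35, 0.16, -2.36, 0, 0, 0, -1.35, 0.16, -2.36, 0, 0, 0, -1.35, 0.16, -2.36, 0, 0, 0, -1.35, 0.16, -2.36, 0, 0, 0])

```text
clock: 18.47
tcp_pos: [0.4725, -0.3542, 0.0996]
orientation: [-0.199, 0.751, 0.609, -0.162]
wrist_force: [-0.1, -0.2, 0.2]
finger_gap: 0.0347
grip_force: 0.0
```

```bash
python3 - <<'E'
from h import *
delta(MID-dn*.025-ry*.0743+n*.028,RACK); print(rk(status.get_state()["tcp_pos"]))
E
```

```text
t 18.47 shift [-0.14  0.09 -0.23] rot [ 0.002  0.004 -0.002]
[-24.6 -75.8  35. ]
```

Call:
apply_moves(moves=[-0.1, 0.07, -0.16, 0, 0, 0, -0.1, 0.07, -0.16, 0, 0, 0, -0.1, 0.07, -0.16, 0, 0, 0, -0.1, 0.07, -0.16, 0, 0, 0])

```text
clock: 18.8
tcp_pos: [0.4682, -0.352, 0.0933]
orientation: [-0.201, 0.75, 0.608, -0.163]
wrist_force: [-0.0, 0.3, 0.5]
finger_gap: 0.0343
grip_force: 0.0
```

```bash
python3 - <<'E'
from h import *
delta(MID-dn*.025-ry*.0743+n*.028,RACK); print(rk(status.get_state()["tcp_pos"]))
E
```

```text
t 18.8 shift [0.03 0.01 0.02] rot [-0.     0.    -0.001]
[-25.4 -74.6  27.2]
```

Call:
apply_moves(moves=[0.02, 0, 0.03, 0, 0, 0, 0.02, 0, 0.03, 0, 0, 0, 0.02, 0, 0.03, 0, 0, 0, 0.02, 0, 0.03, 0, 0, 0, 0.02, 0, 0.03, 0, 0, 0], claw=0, newtons=80)

```text
clock: 19.22
tcp_pos: [0.4688, -0.3521, 0.0942]
orientation: [-0.201, 0.75, 0.608, -0.163]
wrist_force: [1.8, -0.5, 3.6]
finger_gap: 0.0113
grip_force: 80.7
```

Call:
apply_moves(moves=[0.4, -0.08, 0.7, 0, 0, 0, 0.8, -0.17, 1.4, 0, 0, 0, 1.2, -0.25, 2.1, 0, 0, 0, 1.2, -0.25, 2.1, 0, 0, 0, 1.2, -0.25, 2.1, 0, 0, 0])

```text
clock: 19.63
tcp_pos: [0.499, -0.3585, 0.1458]
orientation: [-0.201, 0.75, 0.608, -0.163]
wrist_force: [-0.6, 0.3, -2.4]
finger_gap: 0.0115
grip_force: 79.9
```

```bash
python3 - <<'E'
from h import *
c=vision.read_camera("wrist"); np.savez("w14.npz",**c); cv2.imwrite("pics/w14.png",c["image"])
s=status.get_state(); print(s["finger_gap"],s["wrist_force"],rk(s["tcp_pos"]))
for b in blobs(cmask(c["image"],"yellow"),1000): print(cv2.approxPolyDP(cv2.convexHull(b),2.5,True)[:,0].tolist())
E
```

```text
0.011249818567060687 [ 0.2799059   0.91648484 -4.14127383] [-24.7 -74.3  87.3]
[[503, 237], [485, 358], [336, 376], [306, 376], [306, 236], [403, 228], [492, 230]]
```

```bash
python3 - <<'E'
from h import *
c=dict(np.load("w14.npz"))
B,t=inhand(pnp(c,[(-42,-30,15),(-42,30,15),(28,30,28),(42,30,28),(-42,-30,0)],[[503,237],[485,358],[336,376],[306,376],[492,230]]))
g=np.radians(41.89); e=np.array([np.cos(g),np.sin(g),0]); G=tool(e,-ez)
tgt=np.array([.45543,.25411,.05])-.020*e
P=tgt-G.as_matrix()@t; print(P)
t2=np.array([-.0005,.036,.0255]); print(tgt-G.as_matrix()@t2)
delta([.43,0,.29],G); delta(P+ez*.05,G)
E
```

```text
Traceback (most recent call last):
  File "h.py", line 40, in pnp
    ok,rv,tv=cv2.solvePnP(np.array(obj,float)*1e-3,np.array(px,float),c["camera_matrix"],None)
             ~~~~~~~~~~~~^^^^^^^^^^^^^^^^^^^^^^^^^^^^^^^^^^^^^^^^^^^^^^^^^^^^^^^^^^^^^^^^^^^^^
cv2.error: OpenCV(4.12.0) /io/opencv/modules/calib3d/src/calibration_base.cpp:1346: error: (-2:Unspecified error) in function 'void cv::findExtrinsicCameraParams2(const cv::Mat&, const cv::Mat&, const cv::Mat&, const cv::Mat&, cv::Mat&, cv::Mat&, int)'
> DLT algorithm needs at least 6 points for pose estimation from 3D-2D point correspondences. (expected: 'count >= 6'), where
>     'count' is 5
> must be greater than or equal to
>     '6' is 6
```

```bash
sed -i 's/c\["camera_matrix"\],None)$/c["camera_matrix"],None,flags=cv2.SOLVEPNP_SQPNP)/' h.py; python3 - <<'E'
from h import *
c=dict(np.load("w14.npz"))
B,t=inhand(pnp(c,[(-42,-30,15),(-42,30,15),(28,30,28),(42,30,28),(-42,-30,0)],[[503,237],[485,358],[336,376],[306,376],[492,230]]))
g=np.radians(41.89); e=np.array([np.cos(g),np.sin(g),0]); G=tool(e,-ez)
tgt=np.array([.45543,.25411,.05])-.020*e
P=tgt-G.as_matrix()@t; print(P)
t2=np.array([-.0005,.036,.0255]); P=tgt-G.as_matrix()@t2; print(P)
delta([.43,0,.29],G); delta(P+ez*.05,G)
E
```

```text
pnp err [[1.4, 2.0], [0.4, 0.8], [0.8, -0.1], [-0.4, -0.6], [-2.0, -2.0]]
in tool [-0.1 36.4 26.2] 
 [[-0.018 -0.998 -0.053]
 [-0.999  0.02  -0.045]
 [ 0.046  0.053 -0.998]]
[0.41339977 0.21652152 0.07616917]
[0.41340818 0.21709087 0.0755    ]
t 19.68 shift [-2.73 14.32  5.8 ] rot [ 0.14  -0.526  0.917]
t 19.68 shift [-3.4  23.01 -0.78] rot [ 0.14  -0.526  0.917]
```

Call:
apply_moves(moves=[-0.3, 0, 1.6, 0, 0, 0, -0.5, 0.3, 3.2, 0, 0, 0, -0.7, 0.5, 4.8, 0, 0, 0, -1, 1.5, 5.8, 0, 0, 0, -2.73, 14.32, 5.8, 0.14, -0.526, 0.917, -2.73, 14.32, 5.8, 0.14, -0.526, 0.917, -2.73, 14.32, 5.8, 0.14, -0.526, 0.917, -2.73, 14.32, 5.8, 0.14, -0.526, 0.917, -2.73, 14.32, 5.8, 0.14, -0.526, 0.917, -2.73, 14.32, 5.8, 0.14, -0.526, 0.917, -2.73, 14.32, 5.8, 0.14, -0.526, 0.917, -2.73, 14.32, 5.8, 0.14, -0.526, 0.917, -2.73, 14.32, 5.8, 0.14, -0.526, 0.917, -2.9, 16, 5.4, 0.14, -0.526, 0.917, -3, 18, 4.6, 0.14, -0.526, 0.917, -3.2, 20, 3.5, 0.14, -0.526, 0.917, -3.4, 21.5, 2.5, 0.14, -0.526, 0.917, -3.4, 23.01, 1.5, 0.14, -0.526, 0.917, -3.4, 23.01, 0.2, 0.14, -0.526, 0.917, -3.4, 23.01, -0.78, 0.14, -0.526, 0.917])

```text
clock: 21.35
tcp_pos: [0.4122, 0.2193, 0.1256]
orientation: [0.001, 0.406, 0.914, 0.001]
wrist_force: [2.0, 0.1, -3.1]
finger_gap: 0.0114
grip_force: 79.8
```

Call:
apply_moves(moves=[0, 0, 0, 0, 0, 0, 0, 0, 0, 0, 0, 0, 0, 0, 0, 0, 0, 0, 0, 0, 0, 0, 0, 0])

```text
clock: 21.68
tcp_pos: [0.4147, 0.2166, 0.1287]
orientation: [0.001, 0.408, 0.913, 0.001]
wrist_force: [-0.0, 0.2, -1.3]
finger_gap: 0.0114
grip_force: 79.9
```

```bash
python3 - <<'E'
from h import *
g=np.radians(41.89); e=np.array([np.cos(g),np.sin(g),0]); G=tool(e,-ez)
delta([.4134,.2169,.0815],G); s=status.get_state(); print(s["tcp_pos"],s["finger_gap"])
c=vision.read_camera("wrist"); np.savez("w15.npz",**c)
for k in("blue","red","yellow"):
  for b in blobs(cmask(c["image"],k),500): print(k,cv2.approxPolyDP(cv2.convexHull(b),2.5,True)[:,0].tolist())
E
```

```text
t 21.68 shift [-0.05  0.01 -1.89] rot [-0.001  0.003  0.001]
[0.41468231 0.21660481 0.12872358] 0.011433530879261003
blue [[308, 226], [311, 198], [431, 199], [338, 226]]
red [[489, 209], [487, 227], [340, 227], [341, 200], [471, 201]]
yellow [[503, 237], [485, 358], [337, 376], [305, 375], [303, 247], [308, 228], [487, 228]]
```

Call:
apply_moves(moves=[-0.05, 0.01, -0.6, 0, 0, 0, -0.05, 0.01, -1.2, 0, 0, 0, -0.05, 0.01, -1.75, 0, 0, 0, -0.05, 0.01, -1.75, 0, 0, 0, -0.05, 0.01, -1.75, 0, 0, 0, -0.05, 0.01, -1.75, 0, 0, 0])

```text
clock: 22.23
tcp_pos: [0.4135, 0.2172, 0.0848]
orientation: [0.001, 0.408, 0.913, 0.001]
wrist_force: [0.1, 0.7, -2.5]
finger_gap: 0.0116
grip_force: 79.9
```

```bash
python3 - <<'E'
from h import *
g=np.radians(41.89); e=np.array([np.cos(g),np.sin(g),0]); G=tool(e,-ez)
delta([.4134,.2169,.0755],G); s=status.get_state(); print(s["tcp_pos"],s["wrist_force"])
E
```

```text
t 22.23 shift [-0.   -0.01 -0.37] rot [-0.001  0.003  0.001]
[0.413478   0.21724428 0.08483355] [ 0.05095017  0.71881306 -2.48148556]
```

Call:
apply_moves(moves=[0, -0.01, -0.12, 0, 0, 0, 0, -0.01, -0.24, 0, 0, 0, 0, -0.01, -0.32, 0, 0, 0, 0, -0.01, -0.32, 0, 0, 0])

```text
clock: 22.57
tcp_pos: [0.4125, 0.2171, 0.0754]
orientation: [0.0, 0.408, 0.913, 0.001]
wrist_force: [0.8, -0.3, -2.6]
finger_gap: 0.0116
grip_force: 79.9
```

Call:
apply_moves(moves=[0, 0, -0.03, 0, 0, 0, 0, 0, -0.06, 0, 0, 0, 0, 0, -0.06, 0, 0, 0])

```text
clock: 22.82
tcp_pos: [0.4124, 0.217, 0.0752]
orientation: [0.001, 0.408, 0.913, 0.001]
wrist_force: [-3.9, -3.2, 10.9]
finger_gap: 0.0112
grip_force: 81.5
```

Contact made. Releasing and backing off.

Call:
apply_moves(moves=[0, 0, 0, 0, 0, 0, 0, 0, 0, 0, 0, 0, 0, 0, 0, 0, 0, 0, 0, 0, 0, 0, 0, 0], claw=40)

```text
clock: 23.15
tcp_pos: [0.4123, 0.2171, 0.0737]
orientation: [0.0, 0.408, 0.913, 0.001]
wrist_force: [0.9, 0.3, 0.1]
finger_gap: 0.0346
grip_force: 0.0
```

Call:
apply_moves(moves=[0, 0, 0.5, 0, 0, 0, 0, 0, 1, 0, 0, 0, 0, 0, 2, 0, 0, 0, 0.4, -0.4, 4, 0, 0, 0, 1.3, -1.5, 4.5, 0, 0, 0, 2.1, -2.4, 5, 0, 0, 0, 2.1, -2.4, 5, 0, 0, 0, 2.1, -2.4, 5, 0, 0, 0, 2.1, -2.4, 5, 0, 0, 0])

```text
clock: 23.9
tcp_pos: [0.4641, 0.157, 0.198]
orientation: [-0.001, 0.408, 0.913, 0.0]
wrist_force: [0.6, 0.1, -1.1]
finger_gap: 0.0342
grip_force: 0.0
```

```bash
python3 - <<'E'
from h import *
c=vision.read_camera("wrist"); np.savez("w16.npz",**c)
print(status.get_state()["tcp_pos"])
for k in("blue","red","yellow"):
  for b in blobs(cmask(c["image"],k),400): print(k,cv2.approxPolyDP(cv2.convexHull(b),2.5,True)[:,0].tolist())
E
```

```text
[0.46348137 0.15724015 0.19772332]
red [[463, 80], [455, 165], [436, 166], [443, 83], [446, 79]]
yellow [[313, 74], [434, 76], [428, 163], [314, 165]]
```

```bash
python3 - <<'E'
from h import *
c=dict(np.load("w16.npz")); g=np.radians(41.89); e=np.array([np.cos(g),np.sin(g)]); f=np.array([-e[1],e[0]])
meas(c,[(434,76),(428,163)],[(313,74),(314,165)],.065,.078,np.array([455.43,254.11]),g)
for p in((463,80),(455,165)): P=onz(c,p,.063)[:2]*1e3-[455.43,254.11]; print("red flange outer",P@e,P@f)
E
```

```text
len 82.84397824367197 ang -137.76434212574753 origin [439.23882343 241.52411343] in ref -20.456796378370846 1.441603771482023
red flange outer 41.46534227497578 28.70214333977508
red flange outer 41.94323380669392 -29.188417457251578
```

```bash
python3 -c "
from workcell import job
print(job.hand_in())"
```

```text
the job is handed in; nothing more can be done
None
```

The blue, red and yellow brackets are stacked on the grey one and the job is handed in at about 24 s. At each release the top bracket measured about 20 mm back from the one below (a gap of about 6 mm), with sides within 2 mm and angles within 0.5°. I did not measure level directly after release, and the hand-in call returned no verdict.

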